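Set up the gel caster with the comb that fits

TASK

Get the gel caster ready for pouring. Of the three combs in the stand, take the one whose size fits the casting tray and set it teeth down across the tray, fully seated on both side walls in the pair of guides next to the fixed end wall, and swing the cam lever all the way over so that the gate closes the open end of the tray. Leave the other two combs in their stand and do not disturb the other things on the bench.

Things in the scene. Friction and masses are not known exactly. Their poses are not given: they have to be found in the camera images.
- caster: Gel caster, fixed: white base plate 190 x 118 mm, top at z = 15 mm. Origin: centre of its underside; x runs lengthwise from the cam end (-x, nearer the robot) to the fixed white end wall (inner face at x = +75 mm, top at z = 41 mm). A clear tray lies on it between end wall and gate; on the tray's side walls stand two pairs of guides for a comb.
- end_slot (a point): Between the guides next to the fixed end wall, mid-tray, at wall-top height (caster x = +54.5, z = 41 mm). Each guide: two grey lugs on the wall, 11.5 mm tall, round-topped, with a 15 mm gap in x where a comb's bar rests on the wall. Axes as the caster's. The fitting comb, seated, has its origin here, its y along y, either way round. (The guides at x = +14.5 mm, mid-tray, are not for this.)
- cam_lever (a joint): Black cam lever on a vertical axis: 0 = open, pointing to the caster's -x, gate 12 mm clear of the tray; 1.57 rad = closed stop, pointing to the caster's +y, gate against the tray. Turns clockwise seen from above as it closes; stays where it is left (about 2 N at the knob).
- lever_knob (a point): Middle of the upright black knob at the end of the cam lever, 60 mm from the lever's axis. The knob is 15 mm in diameter and runs from 42 mm to 74 mm above the bench; this point is at 64 mm.
- lever_pivot (a point): The lever's vertical axis, at the height of the knob's middle (caster x = -57.5, y = 0, z = 64 mm).
- comb_stand: Open grey stand, 150 x 136 x 34 mm (x, y, height), fixed. Six thin rails along y form three slots at x = -50, 0 and +50 mm; a comb hangs in each, its bar resting on the rails' tops (z = 28 mm), teeth between them. Origin: centre of its underside.
- comb_short: Comb, white: bar 12 mm thick (x), 76 mm long (y), 20 mm tall (z), with a 4 mm thick row of 6 teeth, 54 mm wide and 18 mm long, pointing down below it. 35 g. Origin: middle of the bar's underside, from which z points up to the bar's top at 20 mm. Stands in one of the slots with its bar on the stand's rails.
- comb_mid: Comb like comb_short, but the bar is 98 mm long and the row of 8 teeth 74 mm wide. Origin and axes as comb_short.
- comb_long: Comb like comb_short, but the bar is 116 mm long and the row of 10 teeth 93 mm wide. Origin and axes as comb_short.
- tip_box: Pipette tip box with a dark pink lid, 126 x 86 x 42 mm, lying loose. Origin: centre of its underside.
- timer: Small bench timer, 58 x 66 x 18 mm, loose. Origin: centre of its underside.
- tape_roll: Roll of label tape, diameter 64 mm, 19 mm high, lying flat, loose. Origin: centre of its underside.
- specimen_pot: Specimen pot with an orange screw cap, diameter 38 mm, 58 mm tall, loose. Origin: centre of its underside.
- beaker: Empty 50 ml beaker, diameter 46 mm, 58 mm tall, loose. Origin: centre of its underside.
- tray_floor (a point): Middle of the clear tray's floor (caster x = +25.5, y = 0, z = 19 mm). The tray is 98 mm long in x, open at both ends, 80 mm wide inside (y); its side walls are 5 mm thick and 22 mm tall, tops at z = 41 mm. The gate, a white plate with a black seal, closes its -x end.

How it is judged:
At the end, for the whole second after the job is handed in: The 98 mm comb rests teeth down in the guides next to the end wall: within 6 mm of end_slot sideways and 3 mm in height, square and upright within 0.12 rad, at rest. The cam lever is beyond 1.45 rad (stop 1.57). The other two combs are within 10 mm of their starts (horizontal distance between comb_mid and end_slot below 0.006 m and z of comb_mid in the frame of end_slot between -0.003 and 0.003 m and angle between the y axis of comb_mid and the y axis of caster, either way round below 0.12 rad and angle between comb_mid's own z axis and vertical below 0.12 rad and linear speed of comb_mid below 0.02 m/s and value of joint cam_lever above 1.45 rad and distance of each of comb_short, comb_long from where it was at the start of the episode below 0.01 m); the robot touches nothing.
It fails at once if another thing on the bench was disturbed (moved more than 25 mm) (distance of any of tip_box, timer, tape_roll, specimen_pot, beaker from where it was at the start of the episode above 0.025 m).
It also fails if it takes over 54 s, if anything falls off the work surface, if the arm or the gripper's body presses on something with over 40 N, if the wrist force passes 120 N, or if a joint passes its speed limit or range.

ROBOT

A 6-joint arm with a two-finger parallel gripper is mounted at the origin on the work surface; the furniture and walls round the work are solid. World frame = base frame: x ahead of the robot, y to its left, z up, the work surface at z = 0. Lengths are in m, angles in rad, forces in N, time in s.
With the tool pointing down it reaches from about 0.225 to 0.875 m from the base axis. Payload 3.4 kg.
Tool frame: the origin (TCP) lies midway between the tips of the shut fingers; the grasp point (between the pads) lies 19 mm behind it (manip.grasp_offset is the distance from the TCP to the grasp point, in m); x points along the fingers, y is the direction in which the jaws open and shut, and the axes are right-handed (so a half turn about x gives the same grasp; the last joint's range is limited). The gripper opens to 85 mm and grips with 20 to 120 N. Pads are 22 mm wide; open, the fingers measure 114 mm over their backs; the gripper's body (76 mm by 85 mm) begins 54 mm behind the grasp point. The pads swing forward as they close: fully open they stand 13 mm farther back than shut.
Start: joints at [-1.319, 0.276, 1.505, -0, 1.361, -0.121], TCP at [0.209, -0.536, 0.206] pointing down, gripper open.
Joint ranges: [-2.89, 2.89], [-0.75, 2.08], [0.22, 2.7], [-1.18, 4.32], [0.11, 2.71], [-2.7, 2.7]. Speed limits (rad/s): [2.57, 2.57, 3.14, 3.14, 3.14, 3.14].

INTERFACE

Orientations are given as a unit quaternion [w, x, y, z].
In Python, from rig import manip gives the robot as it stands.
- The arm moves only by the shell command python3 -m creep 'ROWS' [OPENING] [FORCE]. ROWS is a JSON object of lists of equal length, an entry for each row: "delta_pos": the shift along the tool's x, y, z in cm, a list of three; "dr": the turn, a rotation vector about the tool's x, y, z in rad, a list of three. In form: {"delta_pos": [[dx, dy, dz], ...], "dr": [[rx, ry, rz], ...]}. A call has 1 to 10 rows; each row is the pose to reach, as a shift and turn from the pose commanded when the call began, along the tool's axes at that moment; what a row does not reach only later rows make up. A row lasts 1/10 s, in which the tool goes at most 50 mm and 8.59 degrees, less where a joint would pass 70% of its speed; a pose out of reach is approached as far as the arm can. A call with a gripper value outside its range is refused whole. OPENING is the opening, from -1 (shut) to 1 (fully open), set as the call begins (- or left out, the last holds). The fingers move at their own pace and stop on an object; FORCE is the grip in N (left out, the last holds). Time passes only in rows, so rows that repeat a pose let the fingers close. It gives the time, the measured TCP pose, the force and the opening at its end, in the units of the state.
- manip.get_state(): the state, without advancing time (a new reading comes with each control period).
- manip.get_image(name): name is "scene" or "top"; returns a dict with "pixels" (420x560x3 uint8, blue, green, red), "depth" (420x560 float32, m along the optical axis (not along the pixel's ray), 0 where there is no reading), "intrinsics" (3x3 intrinsics, pixels), "k1" (the pictures are not rectified: a ray, as slopes to the right and down, at radius r is drawn at 1 + k1 r^2 times it, then the intrinsics apply), "rvec" (rotation vector, rad) and "tvec" (3), from world to camera coordinates, as OpenCV has them. Camera axes: x right, y down, z forward; pixel columns grow to the right and rows downward; lengths in m; the calibration is good to about 2 mm. A picture is of the moment at which its call begins.
- manip.sign_off(): hands the job in, once; it reports no verdict.
The state is a dict: "clock": time; "qpos": joint angles; "qd": joint speeds; "effort": joint torques, N m; "position": TCP position; "ee_rot": TCP orientation; "contact_force": force on the tool from outside, world axes, zero at the start; "moment": the same for the moment, N m; "width": finger opening in m.
Only numpy, scipy, OpenCV 4.12 (cv2) and the standard library are available. Lean on these libraries where they do the work, as an engineer would, in place of code of your own. Each camera call takes 0.05 s, during which the arm holds its last target. There are 200 camera calls.

## Working session

There is one attempt and no reset: what is moved stays moved. The work goes in short steps, Python scripts to look and compute and a shell command to move; the robot and the scene stay as the last step left them, time stands still between calls to the robot, and variables do not carry over. Pictures are saved under pics/ and viewed, about 8 in all and at most 12, crops included, and the job is handed in when it is done.

```bash
mkdir -p pics; ls; python3 - <<'E'
from rig import manip
import cv2,numpy as np,pickle
for n in("scene","top"):
    d=manip.get_image(n); pickle.dump(d,open(f"{n}0.pkl","wb"))
    cv2.imwrite(f"pics/{n}0.png",d["pixels"])
    R=cv2.Rodrigues(np.array(d["rvec"]))[0]; print(n,d["intrinsics"],d["k1"],-R.T@np.array(d["tvec"]).ravel(),R[2])
print(manip.get_state())
E
```

```text
pics
scene [[397.91189901   0.         276.68224034]
 [  0.         397.91189901 211.16287736]
 [  0.           0.           1.        ]] -0.1111816446035634 [ 0.2727198  -0.33192606  0.83874828] [ 0.32206584  0.37020682 -0.8713326 ]
top [[451.93785711   0.         278.83074744]
 [  0.         451.93785711 212.90406391]
 [  0.           0.           1.        ]] -0.056217250616830194 [0.39487205 0.02357476 1.10310471] [ 0.15319904 -0.03189385 -0.98768053]
{'clock': 0.1, 'qpos': array([-1.31901718e+00,  2.76538423e-01,  1.50600296e+00, -2.08904676e-05,
        1.36074004e+00, -1.20987275e-01]), 'qd': array([ 0.00077742, -0.00060475, -0.0023132 ,  0.00013278, -0.0004163 ,
       -0.00109878]), 'effort': array([ 1.20722314e-03, -4.17698872e+01, -2.46405691e+01, -1.80397928e-04,
        5.79116429e-03, -3.50813394e-06]), 'position': array([ 0.20927352, -0.53500033,  0.20522389]), 'ee_rot': array([-0.13043725, -0.69481355, -0.1316279 ,  0.694906  ]), 'contact_force': array([0.04740487, 0.46258873, 0.02823946]), 'moment': array([-0.01476188,  0.04244902, -0.02320493]), 'width': 0.08563942249737039}
```

View pics/scene0.png

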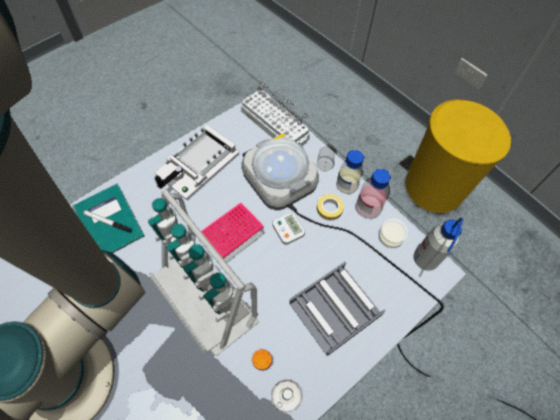

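View pics/top0.png

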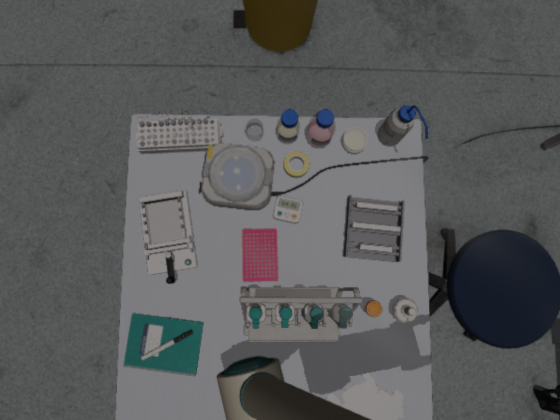

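```bash
cat > h.py <<'E'
import cv2,numpy as np,pickle
def ray(d,uv,z):
    K=d["intrinsics"];R=cv2.Rodrigues(np.array(d["rvec"]))[0];t=np.array(d["tvec"]).ravel()
    uv=np.atleast_2d(np.array(uv,float)); p=(uv-[K[0][2],K[1][2]])/K[0][0]
    s=p.copy()
    for _ in range(10): s=p/(1+d["k1"]*(s**2).sum(1,keepdims=True))
    D=np.c_[s,np.ones(len(s))]@R; C=-R.T@t
    return C+D*((z-C[2])/D[:,2])[:,None]
E
python3 - <<'E'
from h import *
d=pickle.load(open("top0.pkl","rb"));s=pickle.load(open("scene0.pkl","rb"))
def crop(d,x,y,w,h,k): return cv2.resize(d["pixels"][y:y+h,x:x+w],None,fx=k,fy=k,interpolation=cv2.INTER_CUBIC)
a=crop(d,130,185,80,105,5);b=crop(d,340,190,72,75,5)
m=np.zeros((600,800,3),np.uint8); m[:525,:400]=a; m[:375,420:780]=b
cv2.imwrite("pics/topcrop.png",m)
a=crop(s,150,120,100,80,4);b=crop(s,285,255,100,100,4)
m=np.zeros((600,800,3),np.uint8); m[:320,:400]=a; m[:400,400:800]=b
cv2.imwrite("pics/scenecrop.png",m)
E
```

```text
(no output)
```

View pics/topcrop.png

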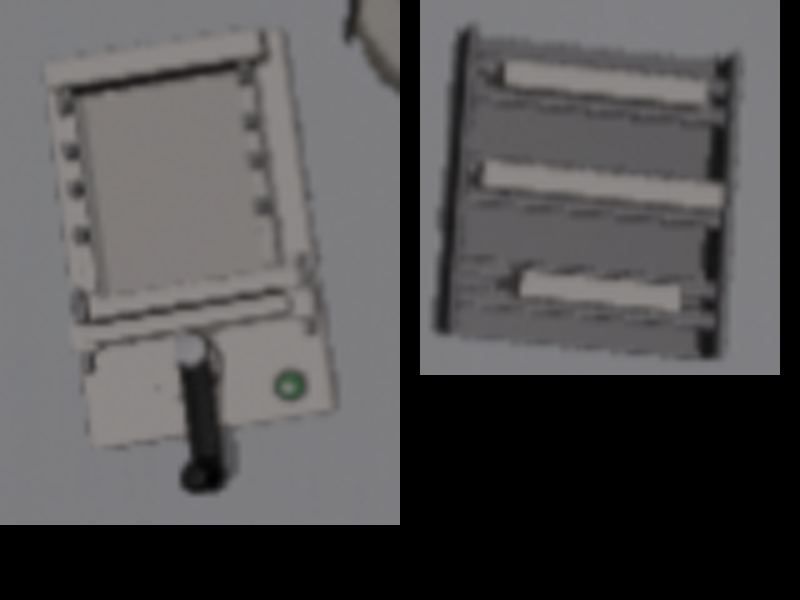

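View pics/scenecrop.png

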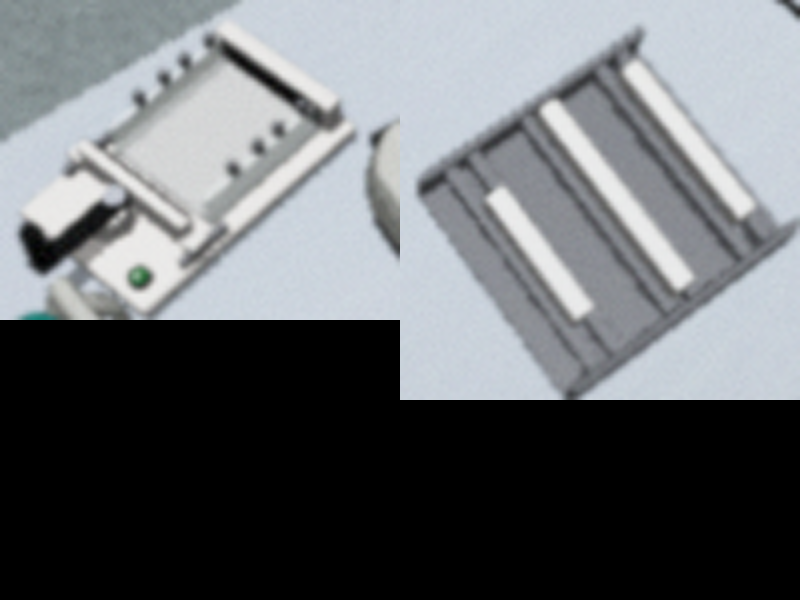

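```bash
python3 - <<'E'
from h import *
d=pickle.load(open("top0.pkl","rb"));s=pickle.load(open("scene0.pkl","rb"))
np.set_printoptions(precision=4,suppress=True)
for n,im,(x,y,w,h),th in(("top",d,(340,190,72,75),125),("scene",s,(285,255,100,100),200)):
    g=cv2.cvtColor(im["pixels"],cv2.COLOR_BGR2GRAY)
    k=6;c=cv2.resize(g[y:y+h,x:x+w],None,fx=k,fy=k,interpolation=cv2.INTER_CUBIC)
    sat=cv2.resize(im["pixels"][y:y+h,x:x+w],None,fx=k,fy=k).astype(int)
    m=((c>th)&(sat[...,0]-sat[...,2]<12)).astype(np.uint8)
    for ct in cv2.findContours(m,0,2)[0]:
        if cv2.contourArea(ct)<900: continue
        r=cv2.minAreaRect(ct); b=(cv2.boxPoints(r)+.5)/k-.5+[x,y]
        P=ray(im,b,.048)[:,:2]; e=np.roll(P,-1,0)-P; L=np.linalg.norm(e,axis=1); i=L.argmax()
        print(n,P.mean(0),"L",L[:2],"ang",np.degrees(np.arctan2(*e[i][::-1])))
T=np.array([[66,103],[71,150],[77,188],[82,235],[246,73],[251,121],[257,160],[263,207]])
T=(T+.5)/5-.5+[130,185]; PT=ray(d,T,.050)[:,:2]
S=np.array([[213,40],[185,60],[163,78],[138,98],[306,108],[278,130],[258,147],[232,168]]);S=(S+.5)/4-.5+[150,120]
PS=ray(s,S,.050)[:,:2]
loc=np.array([[x,y] for y in(42.5,-42.5) for x in(65,44,25,4)])/1000.
for P in(PT,PS,(PT+PS)/2):
    a=loc-loc.mean(0);b=P-P.mean(0); th=np.arctan2((a[:,0]*b[:,1]-a[:,1]*b[:,0]).sum(),(a*b).sum())
    R=np.array([[np.cos(th),-np.sin(th)],[np.sin(th),np.cos(th)]]); o=P.mean(0)-R@loc.mean(0)
    print("caster",o,"yaw",th,"res mm",1000*np.linalg.norm(P-o-loc@R.T,axis=1),"slot",o+R@[.0545,0],"piv",o+R@[-.0575,0],"knob",o+R@[-.1175,0],"closed",o+R@[-.0575,.06])
print("knob", ray(d,(np.array([[205,475],[190,348]])+.5)/5-.5+[130,185],.074))
# obstacle heights along the route
K=d["depth"]
from rig import manip
q=manip.get_state();print(q["position"],q["ee_rot"])
E
```

```text
top [ 0.5282 -0.2411] L [0.1784 0.1752] ang 177.7780300549586
scene [ 0.4754 -0.2378] L [0.0109 0.0748] ang -95.29148516927694
scene [ 0.5259 -0.2402] L [0.0112 0.1145] ang -95.44468748342962
scene [ 0.5754 -0.2432] L [0.0113 0.0967] ang -95.19971041607546
caster [0.5151 0.2568] yaw 0.17100728554391012 res mm [1.1765 0.5803 0.3373 1.1127 1.9758 0.3062 0.1354 1.5271] slot [0.5688 0.2661] piv [0.4585 0.2471] knob [0.3993 0.2369] closed [0.4482 0.3062]
caster [0.5116 0.2585] yaw 0.16448281419180502 res mm [2.174  0.7183 0.9673 1.4754 2.0113 1.049  0.4534 0.6633] slot [0.5654 0.2674] piv [0.4549 0.2491] knob [0.3957 0.2392] closed [0.4451 0.3083]
caster [0.5134 0.2577] yaw 0.16774645474950417 res mm [1.6355 0.6479 0.3417 1.2931 1.9845 0.6502 0.2084 0.9935] slot [0.5671 0.2668] piv [0.4567 0.2481] knob [0.3975 0.238 ] closed [0.4467 0.3072]
knob [[0.4003 0.2327 0.074 ]
 [0.4572 0.2417 0.074 ]]
[ 0.2093 -0.535   0.2052] [-0.1304 -0.6948 -0.1316  0.6949]
```

```bash
cat > go.py <<'E'
# python3 go.py x y z yaw(of tool-y axis, mod pi) -> total delta (cm, tool axes) and dr
import sys,numpy as np
from rig import manip
from scipy.spatial.transform import Rotation as Ro
np.set_printoptions(precision=3,suppress=True)
x,y,z,yaw=map(float,sys.argv[1:5])
s=manip.get_state();w=s["ee_rot"];R=Ro.from_quat([w[1],w[2],w[3],w[0]])
X=np.array([0,0,-1.]);best=None
for k in(0,np.pi):
    Y=np.array([np.cos(yaw+k),np.sin(yaw+k),0]);T=Ro.from_matrix(np.c_[X,Y,np.cross(X,Y)])
    r=(R.inv()*T).as_rotvec()
    print("option dr",r,"deg",np.degrees(np.linalg.norm(r)))
print("delta cm",R.inv().apply(np.array([x,y,z])-s["position"])*100)
print("pos",s["position"],"q",s["qpos"],"F",s["contact_force"],"w",s["width"],"t",s["clock"]);print("axes\n",R.as_matrix())
E
python3 go.py 0.575 -0.243 0.15 -0.0907
```

```text
option dr [-1.107 -0.001  0.001] deg 63.445145492537236
option dr [2.034 0.002 0.001] deg 116.5549458593021
delta cm [  5.554 -13.866 -44.694]
pos [ 0.209 -0.535  0.205] q [-1.319  0.277  1.506 -0.     1.361 -0.121] F [0.047 0.463 0.028] w 0.08563942249737039 t 0.1
axes
 [[-0.     0.364 -0.931]
 [ 0.002 -0.931 -0.364]
 [-1.    -0.002 -0.   ]]
```

```bash
python3 -m creep '{"delta_pos":[[0,-1.4,-4.5],[0,-2.8,-9],[0,-4.2,-13.5],[0,-5.6,-18],[0,-7,-22.5],[0,-8.4,-27],[1,-9.8,-31.5],[2,-11.2,-36],[3,-12.6,-40.5],[4,-13.9,-44.7]],"dr":[[-0.12,0,0],[-0.24,0,0],[-0.36,0,0],[-0.48,0,0],[-0.6,0,0],[-0.72,0,0],[-0.84,0,0],[-0.96,0,0],[-1.06,0,0],[-1.107,0,0]]}' 0 40; python3 go.py 0.575 -0.243 0.1 -0.0907
```

```text
clock: 1.1
position: [0.5763, -0.2415, 0.1652]
ee_rot: [-0.477, -0.521, -0.478, 0.522]
contact_force: [-0.5, -1.5, 0.1]
width: 0.0428
option dr [ 0.003 -0.     0.001] deg 0.17920370652073717
option dr [-3.139 -0.001 -0.   ] deg 179.8239504288408
delta cm [ 6.518 -0.117  0.164]
pos [ 0.576 -0.241  0.165] q [-0.508  0.375  1.459 -0.     1.308 -0.42 ] F [-0.472 -1.525  0.076] w 0.04284730405313983 t 1.1
axes
 [[-0.001  0.996 -0.088]
 [ 0.    -0.088 -0.996]
 [-1.    -0.001 -0.   ]]
```

```bash
python3 -m creep '{"delta_pos":[[3,-0.1,0.1],[6,-0.1,0.15],[8.5,-0.1,0.15],[10,-0.1,0.15],[10,-0.1,0.15]],"dr":[[0,0,0],[0,0,0],[0,0,0],[0,0,0],[0,0,0]]}'; python3 - <<'E'
from h import *; from rig import manip
m=np.zeros((600,800,3),np.uint8)
s=manip.get_image("scene");t=manip.get_image("top")
a=cv2.resize(s["pixels"][235:360,275:400],None,fx=3.2,fy=3.2,interpolation=2);b=cv2.resize(t["pixels"][180:280,330:430],None,fx=4,fy=4,interpolation=2)
m[:400,:400]=a;m[:400,400:]=b;cv2.imwrite("pics/g1.png",m)
E
```

```text
clock: 1.6
position: [0.5718, -0.2434, 0.0629]
ee_rot: [-0.475, -0.521, -0.479, 0.523]
contact_force: [0.1, 0.7, -0.7]
width: 0.0426
```

View pics/g1.png

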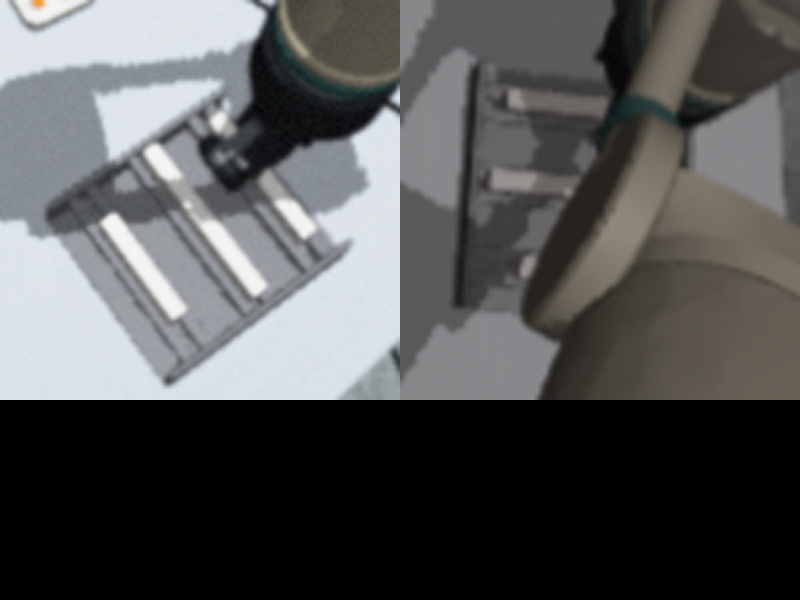

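```bash
python3 -m creep '{"delta_pos":[[1,0.4,0],[2,0.4,0],[2.8,0.4,0],[2.8,0.4,0]],"dr":[[0,0,0],[0,0,0],[0,0,0],[0,0,0]]}'; python3 go.py 0.576 -0.243 0.031 -0.0907
```

```text
clock: 2.1
position: [0.5768, -0.2445, 0.0365]
ee_rot: [-0.476, -0.522, -0.478, 0.523]
contact_force: [0.1, 0.9, 0.2]
width: 0.0424
option dr [-0.    -0.001  0.003] deg 0.17221948751071772
option dr [3.141 0.004 0.002] deg 179.98054930098476
delta cm [ 0.548 -0.094 -0.138]
pos [ 0.577 -0.244  0.036] q [-0.512  0.484  1.625 -0.     1.035 -0.421] F [0.098 0.939 0.217] w 0.0423950627166257 t 2.1
axes
 [[-0.003  0.996 -0.091]
 [ 0.001 -0.091 -0.996]
 [-1.    -0.003 -0.001]]
```

```bash
python3 -m creep '{"delta_pos":[[0.4,-0.05,-0.1],[0.4,-0.05,-0.1]],"dr":[[0,0,0],[0,0,0]]}'; python3 -m creep '{"delta_pos":[[0,0,0],[0,0,0],[0,0,0],[0,0,0],[0,0,0],[0,0,0],[0,0,0],[0,0,0]],"dr":[[0,0,0],[0,0,0],[0,0,0],[0,0,0],[0,0,0],[0,0,0],[0,0,0],[0,0,0]]}' -1 40
```

```text
clock: 2.3
position: [0.5772, -0.2438, 0.0337]
ee_rot: [-0.477, -0.522, -0.477, 0.522]
contact_force: [0.7, -0.1, 0.5]
width: 0.0425
clock: 3.1
position: [0.5775, -0.244, 0.034]
ee_rot: [-0.477, -0.522, -0.477, 0.522]
contact_force: [0.2, 0.0, 0.2]
width: -0.0002
```

```bash
python3 -m creep '{"delta_pos":[[-3,0,0],[-7,0,0],[-9,0,0],[-9,0,0]],"dr":[[0,0,0],[0,0,0],[0,0,0],[0,0,0]]}'; python3 - <<'E'
from h import *; from rig import manip
m=np.zeros((400,800,3),np.uint8)
s=manip.get_image("scene");t=manip.get_image("top")
pickle.dump(s,open("s1.pkl","wb"))
a=cv2.resize(s["pixels"][235:360,275:400],None,fx=3.2,fy=3.2,interpolation=2);b=cv2.resize(t["pixels"][180:280,330:430],None,fx=4,fy=4,interpolation=2)
m[:400,:400]=a;m[:400,400:]=b;cv2.imwrite("pics/g2.png",m)
print(manip.get_state()["position"])
E
```

```text
clock: 3.5
position: [0.5799, -0.2453, 0.1279]
ee_rot: [0.479, 0.523, 0.474, -0.521]
contact_force: [1.8, -0.7, 0.0]
width: 0.0001
[ 0.57735166 -0.24389655  0.12390531]
```

View pics/g2.png

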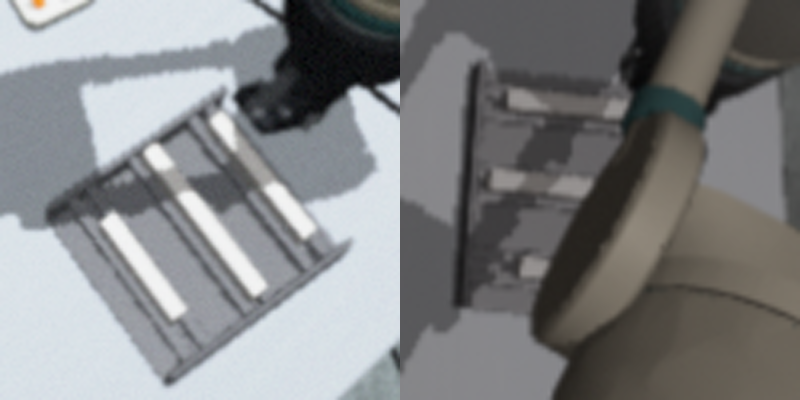

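```bash
python3 - <<'E'
from h import *
np.set_printoptions(precision=4,suppress=True)
s=pickle.load(open("s1.pkl","rb"))
K=s["intrinsics"];R=cv2.Rodrigues(np.array(s["rvec"]))[0];t=np.array(s["tvec"]).ravel()
g=np.array([[u,v] for v in range(235,360) for u in range(275,400)])
P0=ray(s,g,0.);C=-R.T@t
D=P0-C; D/= (D@R[2])[:,None]; Z=s["depth"][g[:,1],g[:,0]]; P=C+D*Z[:,None]; ok=Z>0
# bar pixels along comb mid
for c in [(215,118),(222,135),(240,160),(275,195),(300,230),(160,165),(245,280),(120,230),(175,310)]:
    u,v=275+c[0]/3.2,235+c[1]/3.2; i=(round(v)-235)*125+round(u)-275; print("bar?",c,P[i])
# gripper
q=ok&(P[:,2]>.06)&(P[:,0]>.53)
Q=P[q]; i=Q[:,2].argsort()[:200:10]; print(Q[i]); 
# stand
print("bench",np.median(P[ok&(P[:,2]<.008)],0))
G=[(60,165)]
E
```

```text
bar? (215, 118) [ 0.5775 -0.1972  0.0486]
bar? (222, 135) [ 0.5747 -0.2073  0.0441]
bar? (240, 160) [ 0.5704 -0.2287  0.0485]
bar? (275, 195) [ 0.5715 -0.2604  0.0481]
bar? (300, 230) [ 0.5668 -0.2876  0.0502]
bar? (160, 165) [ 0.5262 -0.1989  0.0518]
bar? (245, 280) [ 0.5183 -0.2871  0.0512]
bar? (120, 230) [ 0.4776 -0.2129  0.0508]
bar? (175, 310) [ 0.4717 -0.2731  0.0488]
[[ 0.5729 -0.254   0.1565]
 [ 0.5703 -0.2537  0.1655]
 [ 0.5721 -0.2544  0.1741]
 [ 0.5693 -0.2542  0.1833]
 [ 0.5853 -0.2573  0.2016]
 [ 0.5616 -0.2519  0.206 ]
 [ 0.5553 -0.2502  0.2083]
 [ 0.556  -0.2443  0.2096]
 [ 0.553  -0.2517  0.2105]
 [ 0.5509 -0.2461  0.2122]
 [ 0.5612 -0.2517  0.2155]
 [ 0.5459 -0.2485  0.2206]
 [ 0.5693 -0.2602  0.2235]
 [ 0.5322 -0.2511  0.2259]
 [ 0.5675 -0.2597  0.2299]
 [ 0.5587 -0.2564  0.2375]
 [ 0.5312 -0.2504  0.2397]
 [ 0.5306 -0.246   0.2409]
 [ 0.5338 -0.2493  0.2422]
 [ 0.5555 -0.2527  0.2443]]
bench [ 0.5406 -0.2301  0.0012]
```

```bash
python3 - <<'E'
from h import *
np.set_printoptions(precision=4,suppress=True)
s=pickle.load(open("s1.pkl","rb"))
Z=s["depth"]; 
K=s["intrinsics"];R=cv2.Rodrigues(np.array(s["rvec"]))[0];t=np.array(s["tvec"]).ravel();C=-R.T@t
for p in [(240,95),(245,120),(255,128),(262,130),(270,130),(275,125)]:
    u,v=275+p[0]/3.2,235+p[1]/3.2
    D=ray(s,[u,v],0.)[0]-C; print(p,"on y=-.255:",C+D*((-.255-C[1])/D[1]),"on x=.577",C+D*((.577-C[0])/D[0]),"depth pt",C+D/(D@R[2])*Z[round(v),round(u)])
tcp=np.array([.5775,-.244,.125]);
for q in (tcp,tcp+[0,0,.02],tcp+[0,-.011,.0],tcp+[0,-.011,.02]):
    pc=R@q+t; r=pc[:2]/pc[2]; r=r*(1+s["k1"]*(r@r)); u=r*K[0][0]+[K[0][2],K[1][2]]; print("proj",q,(u-[275,235])*3.2)
cv2.imwrite("pics/g3.png",cv2.resize(s["pixels"][250:290,335:385],None,fx=12,fy=12,interpolation=2))
E
```

```text
(240, 95) on y=-.255: [ 0.4596 -0.255   0.3907] on x=.577 [ 0.577  -0.2067  0.1093] depth pt [ 0.5204 -0.23    0.2451]
(245, 120) on y=-.255: [ 0.4762 -0.255   0.3359] on x=.577 [ 0.577  -0.2169  0.0867] depth pt [ 0.613  -0.2033 -0.0022]
(255, 128) on y=-.255: [ 0.4919 -0.255   0.299 ] on x=.577 [ 0.577  -0.2251  0.0895] depth pt [ 0.6129 -0.2126  0.0012]
(262, 130) on y=-.255: [ 0.5018 -0.255   0.2792] on x=.577 [ 0.577  -0.2297  0.0955] depth pt [ 0.5169 -0.2499  0.2422]
(270, 130) on y=-.255: [ 0.5122 -0.255   0.261 ] on x=.577 [ 0.577  -0.2342  0.1048] depth pt [ 0.5203 -0.2524  0.2416]
(275, 125) on y=-.255: [ 0.5152 -0.255   0.2628] on x=.577 [ 0.577  -0.2354  0.116 ] depth pt [ 0.5228 -0.2526  0.2446]
proj [ 0.5775 -0.244   0.125 ] [288.7969 129.6288]
proj [ 0.5775 -0.244   0.145 ] [295.9857 117.6733]
proj [ 0.5775 -0.255   0.125 ] [301.8961 143.0607]
proj [ 0.5775 -0.255   0.145 ] [309.4332 131.3727]
```

View pics/g3.png

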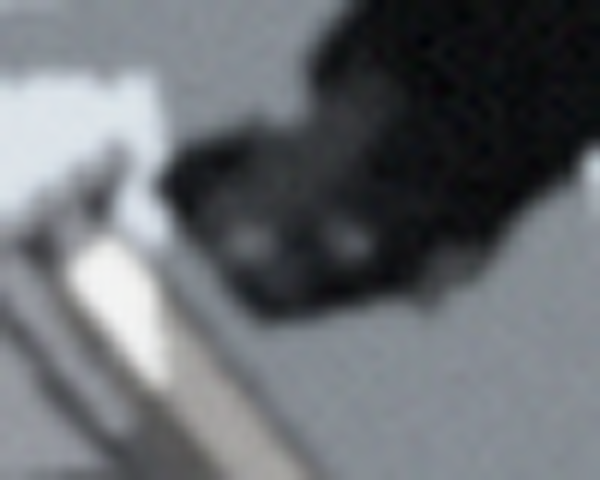

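```bash
cat > tip.py <<'E'
from h import *; from rig import manip
def tip(save=None,half=.06):
    s=manip.get_image("scene");p=manip.get_state()["position"]
    K=s["intrinsics"];R=cv2.Rodrigues(np.array(s["rvec"]))[0];t=np.array(s["tvec"]).ravel();C=-R.T@t
    v,u=np.mgrid[0:420,0:560];g=np.c_[u.ravel(),v.ravel()]
    D=ray(s,g,0.)-C;D/=(D@R[2])[:,None];Z=s["depth"].ravel();P=C+D*Z[:,None]
    dark=s["pixels"].max(2).ravel()<90
    k=(Z>0)&dark&(np.abs(P[:,:2]-p[:2]).max(1)<half)&(P[:,2]>p[2]-.02)
    Q=P[k];Q=Q[Q[:,2].argsort()][:12]
    print("tcp",p);print(Q)
    if save: cv2.imwrite(save,cv2.resize(s["pixels"][235:360,275:400],None,fx=4,fy=4,interpolation=2))
if __name__=="__main__":
    import sys; np.set_printoptions(precision=4,suppress=True); tip(*sys.argv[1:2])
E
python3 -m creep '{"delta_pos":[[0,0,0],[2,0,0],[4,0,0],[6,0,0],[8,0,0],[9,0,0],[9,0,0]],"dr":[[0,0,0],[0,0,0],[0,0,0],[0,0,0],[0,0,0],[0,0,0],[0,0,0]]}' 0 40
python3 tip.py
python3 -m creep '{"delta_pos":[[0.4,0,0],[0.8,0,0],[1.2,0,0],[1.2,0,0]],"dr":[[0,0,0],[0,0,0],[0,0,0],[0,0,0]]}'
python3 tip.py
```

```text
clock: 4.3
position: [0.5757, -0.243, 0.0312]
ee_rot: [-0.475, -0.522, -0.479, 0.523]
contact_force: [0.4, 1.0, 0.2]
width: 0.0428
tcp [ 0.5768 -0.2436  0.0327]
[[ 0.5182 -0.2032  0.024 ]
 [ 0.5626 -0.2519  0.0247]
 [ 0.5621 -0.2491  0.0258]
 [ 0.5227 -0.2165  0.0268]
 [ 0.5733 -0.2127  0.0269]
 [ 0.5632 -0.2477  0.0271]
 [ 0.5663 -0.2504  0.0274]
 [ 0.5186 -0.2021  0.0276]
 [ 0.5173 -0.2067  0.0276]
 [ 0.5175 -0.2126  0.0278]
 [ 0.5645 -0.2491  0.0279]
 [ 0.5176 -0.2156  0.028 ]]
clock: 4.75
position: [0.5773, -0.2439, 0.0217]
ee_rot: [-0.477, -0.522, -0.477, 0.522]
contact_force: [-0.4, -0.5, 0.5]
width: 0.0428
tcp [ 0.5774 -0.244   0.022 ]
[[ 0.6194 -0.1906  0.0023]
 [ 0.6107 -0.2024  0.0031]
 [ 0.5733 -0.2022  0.0039]
 [ 0.5543 -0.2221  0.0041]
 [ 0.5544 -0.2282  0.0044]
 [ 0.5529 -0.2359  0.0049]
 [ 0.5225 -0.208   0.0056]
 [ 0.551  -0.2377  0.0058]
 [ 0.5538 -0.2254  0.0059]
 [ 0.5212 -0.2157  0.0059]
 [ 0.5525 -0.2391  0.0065]
 [ 0.5551 -0.2239  0.0065]]
```

```bash
python3 -m creep '{"delta_pos":[[0.4,0,0],[0.8,0,0],[0.8,0,0]],"dr":[[0,0,0],[0,0,0],[0,0,0]]}'
python3 -m creep '{"delta_pos":[[0,0,0],[0,0,0],[0,0,0],[0,0,0],[0,0,0],[0,0,0],[0,0,0]],"dr":[[0,0,0],[0,0,0],[0,0,0],[0,0,0],[0,0,0],[0,0,0],[0,0,0]]}' -1 20; python3 tip.py pics/g4.png
```

```text
clock: 5.1
position: [0.5771, -0.2437, 0.0133]
ee_rot: [-0.476, -0.522, -0.477, 0.522]
contact_force: [-1.1, 0.7, -0.6]
width: 0.0428
clock: 5.8
position: [0.5777, -0.2441, 0.0142]
ee_rot: [0.477, 0.522, 0.477, -0.522]
contact_force: [0.5, -0.2, 0.9]
width: 0.0114
tcp [ 0.5777 -0.2441  0.0141]
[[ 0.6115 -0.1989  0.0009]
 [ 0.5613 -0.2399  0.0045]
 [ 0.5238 -0.1971  0.005 ]
 [ 0.5625 -0.2415  0.0059]
 [ 0.5689 -0.2441  0.0062]
 [ 0.5741 -0.2072  0.0067]
 [ 0.5523 -0.2362  0.0068]
 [ 0.5521 -0.2332  0.0068]
 [ 0.5655 -0.2444  0.0069]
 [ 0.5504 -0.2318  0.0069]
 [ 0.5218 -0.2021  0.0069]
 [ 0.5554 -0.239   0.0073]]
```

View pics/g4.png

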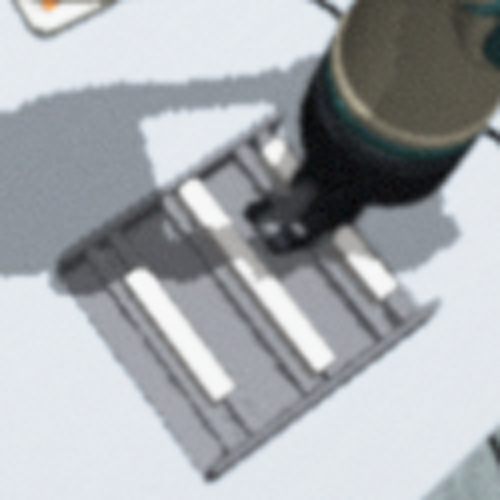

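```bash
python3 -m creep '{"delta_pos":[[0,0,0],[0,0,0],[-0.5,0,0],[-2,0,0],[-5,0,0],[-9,0,0],[-13,0,0],[-17,0,0],[-17,0,0]],"dr":[[0,0,0],[0,0,0],[0,0,0],[0,0,0],[0,0,0],[0,0,0],[0,0,0],[0,0,0],[0,0,0]]}' -1 60
python3 go.py 0.5671 0.2668 0.184 0.168; python3 - <<'E'
from h import *; from rig import manip
s=manip.get_image("scene")
cv2.imwrite("pics/g5.png",cv2.resize(s["pixels"][200:360,270:430],None,fx=3.5,fy=3.5,interpolation=2))
E
```

```text
clock: 6.75
position: [0.5809, -0.2458, 0.1909]
ee_rot: [0.481, 0.524, 0.472, -0.521]
contact_force: [0.5, 0.4, -0.4]
width: 0.0096
option dr [-0.259  0.007 -0.011] deg 14.853437696889715
option dr [ 2.883 -0.016 -0.01 ] deg 165.16480912177036
delta cm [  0.351  -6.037 -50.925]
pos [ 0.581 -0.246  0.191] q [-0.511  0.361  1.416 -0.     1.352 -0.42 ] F [ 0.494  0.439 -0.408] w 0.009634890957436311 t 6.75
axes
 [[ 0.011  0.996 -0.091]
 [-0.006 -0.091 -0.996]
 [-1.     0.012  0.005]]
```

View pics/g5.png

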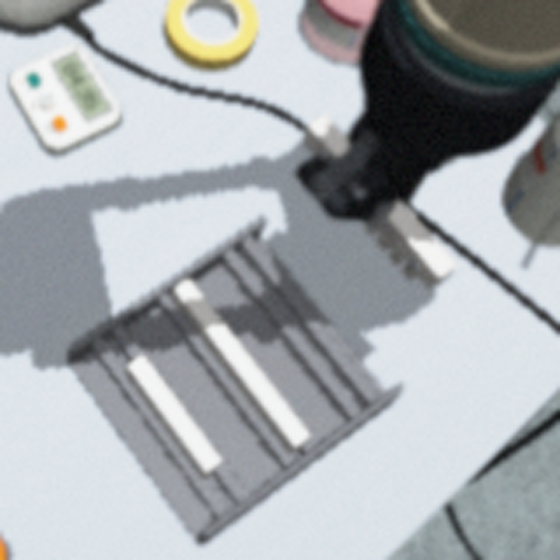

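```bash
python3 -m creep '{"delta_pos":[[0,-0.5,-4],[0,-1,-8],[0,-1.5,-13],[0,-2,-18],[0,-2.5,-23],[0,-3,-28],[0,-3.7,-33],[0,-4.4,-38],[0,-5.1,-43],[0,-5.7,-48]],"dr":[[-0.03,0,0],[-0.06,0,0],[-0.09,0,0],[-0.12,0,0],[-0.15,0,0],[-0.18,0,0],[-0.21,0,0],[-0.23,0,0],[-0.25,0,0],[-0.26,0,0]]}'; python3 -m creep '{"delta_pos":[[0,0,0]],"dr":[[0,0,0]]}'
python3 go.py 0.5671 0.2668 0.10 0.168
```

```text
clock: 7.8
position: [0.5628, 0.238, 0.182]
ee_rot: [0.54, 0.455, 0.541, -0.457]
contact_force: [0.7, -0.6, -0.4]
width: 0.0099
clock: 7.9
position: [0.5624, 0.2426, 0.1818]
ee_rot: [0.54, 0.454, 0.543, -0.454]
contact_force: [-0.8, -1.1, -0.5]
width: 0.0099
option dr [ 0.008 -0.003  0.003] deg 0.5015643763398614
option dr [-3.134 -0.005 -0.005] deg 179.56877415222613
delta cm [ 8.187  0.906 -2.277]
pos [0.562 0.243 0.182] q [0.291 0.347 1.46  0.004 1.337 0.115] F [-0.831 -1.106 -0.479] w 0.009873174236445195 t 7.9
axes
 [[-0.003  0.985  0.175]
 [ 0.003  0.175 -0.985]
 [-1.    -0.003 -0.003]]
```

```bash
python3 -m creep '{"delta_pos":[[3,0.5,-1.2],[6,0.9,-2.3],[8.5,0.9,-2.3],[10.5,0.9,-2.3],[11,0.9,-2.3],[11,0.9,-2.3]],"dr":[[0,0,0],[0.004,0,0],[0.004,0,0],[0.004,0,0],[0.004,0,0],[0.004,0,0]]}'
python3 - <<'E'
from h import *; from rig import manip
m=np.zeros((400,800,3),np.uint8)
s=manip.get_image("scene");t=manip.get_image("top");pickle.dump((s,t),open("p1.pkl","wb"))
m[:400,:400]=cv2.resize(s["pixels"][110:190,160:240],None,fx=5,fy=5,interpolation=2);m[:,400:]=cv2.resize(t["pixels"][170:250,130:210],None,fx=5,fy=5,interpolation=2)
cv2.imwrite("pics/p1.png",m)
E
python3 go.py 0.5671 0.2668 0.07 0.168
```

```text
clock: 8.5
position: [0.5683, 0.2596, 0.0722]
ee_rot: [0.539, 0.456, 0.54, -0.458]
contact_force: [-0.1, -0.5, -1.4]
width: 0.0098
option dr [-0.003  0.    -0.001] deg 0.20077986958967303
option dr [ 3.138 -0.001 -0.   ] deg 179.80491775073682
delta cm [ 0.448 -0.182 -0.688]
pos [0.57  0.26  0.074] q [ 0.318  0.446  1.583 -0.     1.111  0.153] F [-0.532 -0.74  -0.756] w 0.00970619845614089 t 8.6
axes
 [[ 0.001  0.986  0.164]
 [ 0.     0.164 -0.986]
 [-1.     0.001  0.   ]]
```

View pics/p1.png

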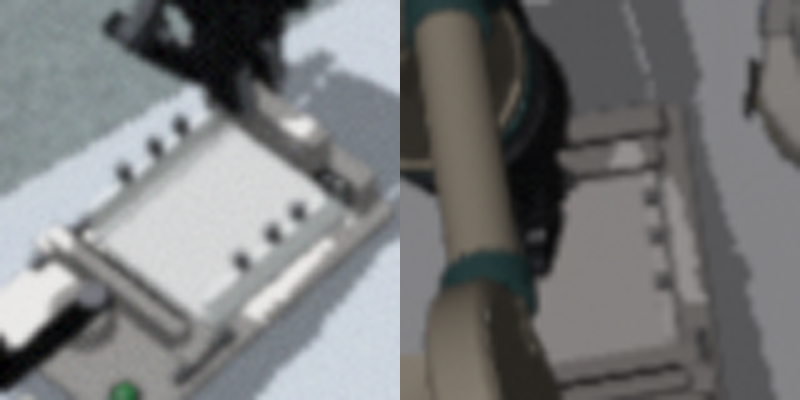

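```bash
python3 - <<'E'
from h import *
np.set_printoptions(precision=4,suppress=True)
th=.168;ex=np.array([np.cos(th),np.sin(th)]);ey=np.array([-np.sin(th),np.cos(th)])
for n,s,slot in zip(("scene","top"),pickle.load(open("p1.pkl","rb")),([.5654,.2674],[.5688,.2661])):
    K=s["intrinsics"];R=cv2.Rodrigues(np.array(s["rvec"]))[0];t=np.array(s["tvec"]).ravel();C=-R.T@t
    v,u=np.mgrid[0:420,0:560];g=np.c_[u.ravel(),v.ravel()]
    D=ray(s,g,0.)-C;D/=(D@R[2])[:,None];Z=s["depth"].ravel();P=C+D*Z[:,None]
    px=s["pixels"].reshape(-1,3).max(1)
    L=np.c_[(P[:,:2]-slot)@ex,(P[:,:2]-slot)@ey,P[:,2]]*1000
    k=(Z>0)&(abs(L[:,0])<25)&(L[:,1]>-62)&(L[:,1]<-14)&(L[:,2]>90)&(L[:,2]<125)
    print(n,k.sum(),"slot-frame mm"); 
    for a in range(-60,-14,4):
        q=k&(L[:,1]>=a)&(L[:,1]<a+4)
        if q.sum(): print(a,q.sum(),"x",L[q,0].min(),L[q,0].max(),np.median(L[q,0]),"z",np.median(L[q,2]))
    # the edge via rays at top-face height: bright pixels
    Q=ray(s,g,.107);M=np.c_[(Q[:,:2]-slot)@ex,(Q[:,:2]-slot)@ey]*1000
    print("ymin",np.sort(M[k,1])[:4],"ray x 5/95%",np.percentile(M[k,0],[3,50,97]))
E
```

```text
scene 172 slot-frame mm
-60 4 x -6.086943240718583 2.0435253255409025 0.4877544918788388 z 97.43880726369113
-56 22 x -8.330165714278202 3.5373365636704133 -2.23946948141981 z 101.54465640338529
-52 10 x -6.764861496244821 2.879047429012582 -3.1623429404119547 z 107.02150526284109
-48 11 x -7.383819902980269 5.882646839043372 -5.758077010498379 z 104.31188129751357
-44 11 x -6.882962777038725 5.464651080900477 -4.8299784169241455 z 104.8178536584955
-40 11 x -6.824800344606316 3.335973490337232 -4.899039362182167 z 104.94996329596617
-36 11 x -7.266166986317312 6.325542871870252 -4.763496128369333 z 106.49565104516046
-32 11 x -7.582324932304829 4.839828650595765 -5.43246764050533 z 105.46658387020913
-28 13 x -6.837493451898546 4.917398951483156 -2.2893890975423212 z 107.02802114096022
-24 9 x -5.886644525904145 5.095751589415849 -4.168494449593664 z 107.07300078266857
-20 44 x -11.587308338891203 11.521342603544472 0.022473223388181862 z 111.66377515706199
-16 15 x -17.71476027790547 18.437503997441528 -5.672549506725855 z 114.49715647929604
ymin [-64.4893 -64.146  -63.801  -63.454
[... 481 characters left out ...]
05.56057721608269
-40 14 x -6.188370673486769 6.206736494289023 -1.917875832441485 z 107.194054025404
-36 13 x -5.96168177620194 6.775475825912313 -1.6406827644146333 z 106.8485248411314
-32 11 x -6.258230410909681 4.597273721498267 -1.951413262155969 z 107.15392284491587
-28 14 x -6.557421515848536 4.834113715707428 -3.335504957055951 z 106.48219514711616
-24 12 x -6.11341294463031 5.638159369098396 -1.1668730777426386 z 105.84607883393748
-20 24 x -11.25154110591017 9.12119176653822 -2.383674671187997 z 108.84365262822904
-16 7 x -17.992867656494067 4.229956648283277 -14.136957826989137 z 108.59349960870767
ymin [-59.3532 -59.0613 -58.7695 -58.4778] ray x 5/95% [-12.1132  -1.8812   6.1891]
```

```bash
python3 -m creep '{"delta_pos":[[0,0.05,-0.4],[0,0.05,-0.8],[0.8,0.05,-0.8],[1.6,0.05,-0.8],[2.4,0.05,-0.8],[2.4,0.05,-0.8]],"dr":[[0,0,0],[0,0,0],[0,0,0],[0,0,0],[0,0,0],[0,0,0]]}'
cat > chk.py <<'E'
from h import *; from rig import manip; import sys
np.set_printoptions(precision=2,suppress=True)
zt=float(sys.argv[1])
th=.168;ex=np.array([np.cos(th),np.sin(th)]);ey=np.array([-np.sin(th),np.cos(th)])
for n,slot in (("scene",[.5654,.2674]),("top",[.5688,.2661])):
    s=manip.get_image(n); pickle.dump(s,open("last_"+n+".pkl","wb"))
    R=cv2.Rodrigues(np.array(s["rvec"]))[0];t=np.array(s["tvec"]).ravel();C=-R.T@t
    v,u=np.mgrid[0:420,0:560];g=np.c_[u.ravel(),v.ravel()]
    D=ray(s,g,0.)-C;D/=(D@R[2])[:,None];Z=s["depth"].ravel();P=C+D*Z[:,None]
    L=np.c_[(P[:,:2]-slot)@ex,(P[:,:2]-slot)@ey,P[:,2]*1000]*[1000,1000,1]
    k=(Z>0)&(abs(L[:,0])<14)&(L[:,1]>-65)&(L[:,1]<65)&(abs(L[:,2]-zt)<6)
    print(n,"n",k.sum(),"z",np.median(L[k,2]))
    for a,b in((-48,-36),(-36,-24),(24,36),(36,48)):
        q=k&(L[:,1]>=a)&(L[:,1]<b)
        if q.sum()>5: print(a,q.sum(),"x",np.percentile(L[q,0],[4,96]),"mid",np.percentile(L[q,0],[4,96]).mean(),"z",np.median(L[q,2]))
    q=k&(abs(L[:,0])<5); print("y ends",np.sort(L[q,1])[[1,4,-5,-2]])
print(manip.get_state()["position"],manip.get_state()["contact_force"])
E
python3 chk.py 82.5
```

```text
clock: 9.2
position: [0.5673, 0.268, 0.048]
ee_rot: [0.539, 0.456, 0.54, -0.458]
contact_force: [-0.3, -1.1, -0.7]
width: 0.0099
scene n 111 z 82.55802253165223
-48 23 x [-6.11  3.79] mid -1.1572024227158852 z 82.2729814108265
-36 25 x [-5.23  5.36] mid 0.06364993299663979 z 82.55802253165223
y ends [-46.51 -45.78  -0.52  48.92]
top n 112 z 81.83611264512348
-48 30 x [-5.98  5.54] mid -0.22131441061752577 z 81.47602757517114
-36 28 x [-6.16  4.45] mid -0.8575488951810382 z 82.14431127662591
y ends [-48.13 -46.89  -9.22  -7.24]
[0.57 0.27 0.05] [-0.55 -0.73 -0.96]
```

```bash
python3 -m creep '{"delta_pos":[[0.3,0.05,0.1],[0.7,0.05,0.1],[1.1,0.05,0.1],[1.5,0.05,0.1],[1.5,0.05,0.1]],"dr":[[0,0,0],[0,0,0],[0,0,0],[0,0,0],[0,0,0]]}'; python3 chk.py 67.5
```

```text
clock: 9.8
position: [0.5687, 0.2674, 0.0342]
ee_rot: [0.539, 0.457, 0.54, -0.458]
contact_force: [-0.5, 0.1, -0.5]
width: 0.01
scene n 105 z 68.52003474538692
-48 26 x [-6.47  5.22] mid -0.6248066718039467 z 68.39769919675321
-36 24 x [-5.    5.64] mid 0.31603059517336174 z 68.23702709394186
y ends [-48.36 -47.42  -8.94  -5.73]
top n 107 z 67.07143883721467
-48 27 x [-4.84  6.1 ] mid 0.6301093918596012 z 66.93480660765783
-36 29 x [-5.01  6.37] mid 0.6792386514407229 z 67.05690470282488
y ends [-49.95 -49.26 -10.43  -8.64]
[0.57 0.27 0.03] [ 0.53  0.45 -0.07]
```

```bash
python3 -m creep '{"delta_pos":[[0.2,0,0],[0.4,0,0],[0.55,0,0],[0.65,0,0],[0.65,0,0]],"dr":[[0,0,0],[0,0,0],[0,0,0],[0,0,0],[0,0,0]]}'; python3 chk.py 61
```

```text
clock: 10.4
position: [0.5692, 0.2675, 0.0283]
ee_rot: [0.539, 0.457, 0.54, -0.457]
contact_force: [-1.1, 0.5, 0.7]
width: 0.0101
scene n 113 z 62.469199358690105
-48 31 x [-5.94  6.41] mid 0.2364597912194868 z 61.681549759920685
-36 20 x [-4.72  6.73] mid 1.0026122869071044 z 62.32175187205024
y ends [-48.12 -47.77  42.31  47.04]
top n 107 z 61.26909176614226
-48 28 x [-4.81  6.4 ] mid 0.7946563945889564 z 60.71404605551833
-36 27 x [-4.58  5.7 ] mid 0.5588581198365112 z 61.83126948622242
y ends [-50.09 -48.78 -11.    -7.24]
[0.57 0.27 0.03] [0.2  0.79 0.42]
```

Nearly seated; press down slightly until force shows.

```bash
python3 -m creep '{"delta_pos":[[0.1,0,0],[0.15,0,0],[0.15,0,0]],"dr":[[0,0,0],[0,0,0],[0,0,0]]}';python3 -m creep '{"delta_pos":[[0.1,0,0],[0.15,0,0],[0.15,0,0]],"dr":[[0,0,0],[0,0,0],[0,0,0]]}'
```

```text
clock: 10.8
position: [0.5694, 0.2677, 0.0273]
ee_rot: [0.54, 0.457, 0.539, -0.457]
contact_force: [0.2, -0.6, 2.6]
width: 0.0099
clock: 11.1
position: [0.5695, 0.2677, 0.0272]
ee_rot: [0.54, 0.457, 0.539, -0.457]
contact_force: [-2.5, -0.4, 9.0]
width: 0.0095
```

```bash
python3 -m creep '{"delta_pos":[[0,0,0],[0,0,0],[0,0,0],[0,0,0],[0,0,0],[-1,0,0],[-4,0,0],[-8,0,0],[-12,0,0],[-12,0,0]],"dr":[[0,0,0],[0,0,0],[0,0,0],[0,0,0],[0,0,0],[0,0,0],[0,0,0],[0,0,0],[0,0,0],[0,0,0]]}' -0.2
python3 go.py 0.40 0.236 0.15 0.168;python3 chk.py 61
```

```text
clock: 12.1
position: [0.5735, 0.2691, 0.1529]
ee_rot: [0.542, 0.461, 0.537, -0.453]
contact_force: [0.0, 0.3, 0.2]
width: 0.0344
option dr [-0.003 -0.002 -0.014] deg 0.8018721805120188
option dr [ 3.139 -0.021  0.003] deg 179.83106710218436
delta cm [  0.053 -17.664   0.417]
pos [0.574 0.269 0.153] q [ 0.329  0.387  1.471 -0.     1.27   0.164] F [0.046 0.333 0.157] w 0.03440488570388465 t 12.1
axes
 [[ 0.013  0.986  0.164]
 [ 0.004  0.164 -0.986]
 [-1.     0.014 -0.002]]
scene n 187 z 61.68606787684783
-48 30 x [-5.48  5.52] mid 0.019932010266366262 z 61.411246768670324
-36 24 x [-4.08  7.07] mid 1.495485431950176 z 61.7427054305188
24 21 x [-3.33  7.49] mid 2.08187061143078 z 62.20771767470834
36 21 x [-3.4   8.85] mid 2.7224259006302725 z 61.992553356852056
y ends [-47.76 -47.21  45.93  49.66]
top n 167 z 60.625683089847946
-48 31 x [-4.72  7.14] mid 1.208622427943006 z 60.284587725314196
-36 26 x [-3.95  6.04] mid 1.0452072735875633 z 60.0634361398904
y ends [-50.14 -48.45  19.17  22.16]
[0.57 0.27 0.15] [ 0.13 -0.73 -0.29]
```

```bash
python3 -m creep '{"delta_pos":[[0,-2.5,0.1],[0,-6,0.2],[0,-10,0.2],[0,-14,0.2],[0,-17.4,0.2],[0,-17.4,0.2],[0,-17.4,0.2]],"dr":[[-0.1,0,0],[-0.23,0,0],[-0.37,0,0],[-0.51,0,0],[-0.65,0,0],[-0.785,0,0],[-0.785,0,0]]}'
python3 go.py 0.40 0.239 0.09 0.947
```

```text
clock: 12.9
position: [0.3962, 0.2365, 0.1446]
ee_rot: [0.673, 0.215, 0.674, -0.216]
contact_force: [0.9, 0.7, 0.7]
width: 0.0343
option dr [ 0.003 -0.001  0.002] deg 0.22837843488622905
option dr [-3.138 -0.003 -0.002] deg 179.80937320903487
delta cm [5.457 0.432 0.174]
pos [0.396 0.237 0.145] q [ 0.387  0.153  1.832 -0.     1.159 -0.563] F [0.883 0.732 0.707] w 0.034263856640444706 t 12.9
axes
 [[-0.002  0.581  0.814]
 [-0.001  0.814 -0.581]
 [-1.    -0.002 -0.001]]
```

```bash
python3 -m creep '{"delta_pos":[[2,0.4,0.15],[4,0.4,0.15],[6,0.4,0.15],[6.5,0.4,0.15],[6.5,0.4,0.15]],"dr":[[0,0,0],[0,0,0],[0,0,0],[0,0,0],[0,0,0]]}'
python3 go.py 0.40 0.239 0.034 0.947
python3 - <<'E'
from h import *; from rig import manip
m=np.zeros((400,800,3),np.uint8)
s=manip.get_image("scene");t=manip.get_image("top")
m[:400,:400]=cv2.resize(s["pixels"][130:210,130:210],None,fx=5,fy=5,interpolation=2);m[:,400:]=cv2.resize(t["pixels"][220:300,130:210],None,fx=5,fy=5,interpolation=2)
cv2.imwrite("pics/k1.png",m)
E
```

```text
clock: 13.4
position: [0.4012, 0.2391, 0.0793]
ee_rot: [0.672, 0.216, 0.674, -0.217]
contact_force: [0.7, -0.5, 0.7]
width: 0.0343
option dr [ 0.001 -0.001  0.003] deg 0.17889878832065031
option dr [-3.14  -0.004 -0.002] deg 179.93198479947046
delta cm [ 4.534 -0.07  -0.086]
pos [0.401 0.239 0.079] q [ 0.388  0.23   1.919 -0.     0.995 -0.56 ] F [ 0.73  -0.539  0.738] w 0.03426792177678146 t 13.4
axes
 [[-0.003  0.583  0.812]
 [-0.001  0.812 -0.583]
 [-1.    -0.003 -0.001]]
```

View pics/k1.png

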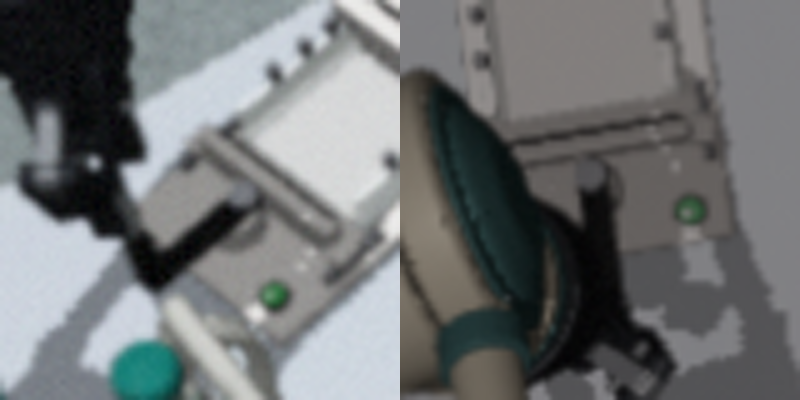

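```bash
python3 -m creep '{"delta_pos":[[1,0,-0.05],[2,0,-0.05],[3,0,-0.05],[3.8,-0.05,-0.05],[4.4,-0.05,-0.05],[4.4,-0.05,-0.05]],"dr":[[0,0,0],[0,0,0],[0,0,0],[0,0,0],[0,0,0],[0,0,0]]}'
python3 -m creep '{"delta_pos":[[0,0,0],[0,0,0],[0,0,0],[0,0,0],[0,0,0],[0,0,0]],"dr":[[0,0,0],[0,0,0],[0,0,0],[0,0,0],[0,0,0],[0,0,0]]}' -1 20
```

```text
clock: 14.1
position: [0.4001, 0.239, 0.0354]
ee_rot: [0.673, 0.215, 0.674, -0.217]
contact_force: [-0.1, -0.6, 0.7]
width: 0.0341
clock: 14.7
position: [0.4005, 0.2391, 0.0366]
ee_rot: [0.673, 0.216, 0.673, -0.216]
contact_force: [-1.9, -1.7, 2.8]
width: 0.013
```

```bash
python3 -m creep '{"delta_pos":[[0,0.4,-0.35],[0,0.8,-0.67],[0,1.24,-0.95],[0,1.7,-1.2],[0,2.2,-1.4],[0,2.69,-1.55],[0,3.2,-1.67],[0,3.7,-1.74],[0,4.24,-1.76],[0,4.24,-1.76]],"dr":[[0,0,0],[0,0,0],[0,0,0],[0,0,0],[0,0,0],[0,0,0],[0,0,0],[0,0,0],[0,0,0],[0,0,0]]}'; python3 go.py 0.4467 0.3072 0.036 0.947
```

```text
clock: 15.7
position: [0.4086, 0.2845, 0.0362]
ee_rot: [0.672, 0.216, 0.675, -0.217]
contact_force: [-5.5, 0.2, 3.5]
width: 0.0137
option dr [ 0.002 -0.004  0.003] deg 0.3146331368718226
option dr [-3.14  -0.005 -0.006] deg 179.88364394593535
delta cm [-0.002  4.062  1.775]
pos [0.409 0.285 0.036] q [ 0.467  0.325  1.912  0.003  0.91  -0.484] F [-5.451  0.178  3.544] w 0.013660598577225869 t 15.7
axes
 [[-0.005  0.582  0.813]
 [-0.     0.813 -0.582]
 [-1.    -0.003 -0.004]]
```

```bash
python3 -m creep '{"delta_pos":[[0,0.5,0.02],[0,1.05,0.09],[0,1.56,0.2],[0,2.05,0.36],[0,2.55,0.57],[0,3.0,0.82],[0,3.5,1.15],[0,3.9,1.45],[0,4.25,1.76],[0,4.25,1.76]],"dr":[[0,0,0],[0,0,0],[0,0,0],[0,0,0],[0,0,0],[0,0,0],[0,0,0],[0,0,0],[0,0,0],[0,0,0]]}'; python3 -m creep '{"delta_pos":[[0,0.2,0.2],[0,0.35,0.35],[0,0.35,0.35]],"dr":[[0,0,0],[0,0,0],[0,0,0]]}'; python3 go.py 0.4492 0.3087 0.036 0.947
```

```text
clock: 16.7
position: [0.4487, 0.3083, 0.036]
ee_rot: [0.672, 0.216, 0.674, -0.217]
contact_force: [-4.2, -1.6, 0.9]
width: 0.0129
clock: 17.0
position: [0.4493, 0.3084, 0.0358]
ee_rot: [0.67, 0.214, 0.677, -0.218]
contact_force: [-12.0, -0.7, 7.0]
width: 0.0134
option dr [ 0.002 -0.007  0.008] deg 0.6455354840827892
option dr [-3.14  -0.013 -0.012] deg 179.8896427373354
delta cm [-0.016  0.017 -0.031]
pos [0.449 0.308 0.036] q [ 0.472  0.387  1.806  0.004  0.96  -0.479] F [-11.973  -0.717   7.023] w 0.013381981585346899 t 17.0
axes
 [[-0.011  0.583  0.813]
 [-0.002  0.813 -0.583]
 [-1.    -0.008 -0.008]]
```

```bash
python3 -m creep '{"delta_pos":[[0,0,0],[0,0,0],[0,0,0],[0,0,0],[0,0,0],[-2,0,0],[-5,0,0],[-9,0,0],[-13,0,0],[-13,0,0]],"dr":[[0,0,0],[0,0,0],[0,0,0],[0,0,0],[0,0,0],[0,0,0],[0,0,0],[0,0,0],[0,0,0],[0,0,0]]}' -0.2
python3 -m creep '{"delta_pos":[[0,-2,-1],[0,-6,-2],[0,-10,-3],[0,-14,-4],[0,-18,-4],[0,-18,-4]],"dr":[[0,0,0],[0,0,0],[0,0,0],[0,0,0],[0,0,0],[0,0,0]]}'
python3 chk.py 61
python3 - <<'E'
from h import *
s=pickle.load(open("last_scene.pkl","rb"));t=pickle.load(open("last_top.pkl","rb"))
m=np.zeros((560,800,3),np.uint8)
m[:400,:400]=cv2.resize(s["pixels"][115:215,140:240],None,fx=4,fy=4,interpolation=2);m[:400,400:]=cv2.resize(t["pixels"][185:285,120:220],None,fx=4,fy=4,interpolation=2)
m[400:,:213]=cv2.resize(s["pixels"],(213,160));m[400:,220:433]=cv2.resize(t["pixels"],(213,160))
m[400:,440:600]=cv2.resize(s["pixels"][255:355,285:385],(160,160))
cv2.imwrite("pics/f.png",m)
E
```

```text
clock: 18.0
position: [0.4591, 0.3112, 0.1725]
ee_rot: [0.677, 0.219, 0.67, -0.213]
contact_force: [0.6, 0.9, 0.8]
width: 0.0343
clock: 18.6
position: [0.313, 0.1829, 0.1654]
ee_rot: [0.672, 0.215, 0.674, -0.218]
contact_force: [1.0, 1.0, 0.6]
width: 0.0341
scene n 186 z 61.80707909443256
-48 23 x [-5.72  6.15] mid 0.21612783305199867 z 61.18213748121415
-36 22 x [-4.56  5.77] mid 0.60488372245152 z 62.01026456225384
24 20 x [-4.05  8.93] mid 2.440588648558207 z 62.24970779691225
36 25 x [-4.1   7.55] mid 1.7210170444074264 z 61.81869236245663
y ends [-48.79 -47.87  47.45  49.24]
top n 233 z 60.293977249407774
-48 29 x [-5.27  6.98] mid 0.8560113937330107 z 60.19899367387893
-36 25 x [-4.    5.95] mid 0.9753057654367352 z 60.377694630565856
24 27 x [-3.95  6.14] mid 1.0943874134954767 z 60.589816129891894
36 29 x [-4.05  7.37] mid 1.6599189909097767 z 60.47181187590933
y ends [-49.86 -48.8   45.69  47.84]
[0.32 0.19 0.17] [ 0.62  0.15 -0.73]
```

View pics/f.png

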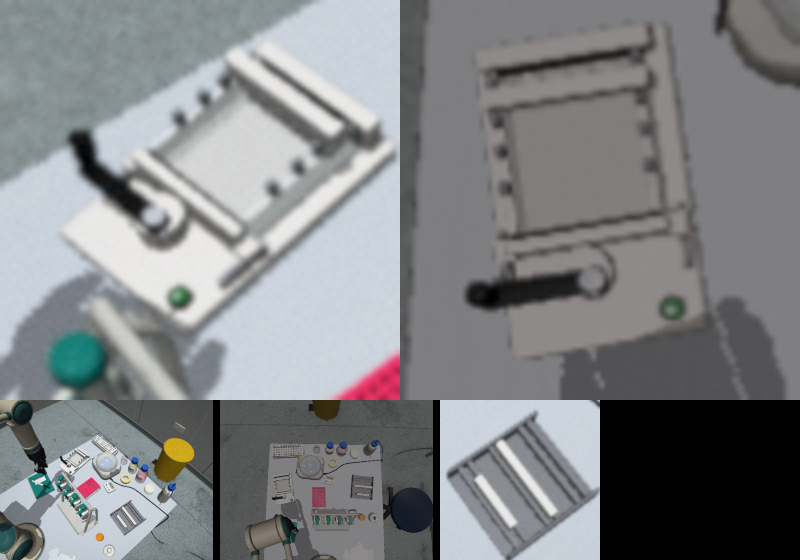

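```bash
python3 -m creep '{"delta_pos":[[-3,0,0],[-6,0,0],[-6,0,0],[-6,0,0],[-6,0,0]],"dr":[[0,0,0],[0,0,0],[0,0,0],[0,0,0],[0,0,0]]}'; python3 -c "
from h import *;import numpy as np
t=pickle.load(open('last_top.pkl','rb'));f=lambda p,z:ray(t,(np.array(p)+.5)/4-.5+[-100+120,185] ,z)[0]
a=f((482,295),.074)-f((592,280),.06);b=f((690,215),.041)-f((500,243),.041)
print('lever dir',np.arctan2(-a[1],-a[0])+0,'gate dir',np.arctan2(b[1],b[0]))
from rig import manip;print(manip.sign_off())"
```

```text
clock: 19.2
position: [0.3178, 0.1863, 0.2254]
ee_rot: [0.673, 0.215, 0.674, -0.216]
contact_force: [-0.2, 0.4, -0.4]
width: 0.0342
lever dir -1.403132086115613 gate dir -1.4128521542265564
the job is handed in; nothing more can be done
None
```

The gel caster is set up and I've handed the job in at about 19 s; the sign-off reports no verdict.

- **Comb:** I took the 98 mm comb from the far slot and set it in the guides next to the end wall. I pressed it down until the wrist read about 9 N. Both cameras' depth readings put the bar top at about 60–62 mm (61 mm is fully seated). The bar is centred within about 2 mm of the slot, and its skew is about 0.02 rad.
- **Lever:** I swung the lever over to its stop, where it pushed back with about 12 N. In the last image it lies parallel to the gate to within about 0.01 rad, so it is close to fully closed at 1.57 rad.
- **Rest of the bench:** The last image shows the other two combs in their stand and nothing visibly moved. I checked this by eye only, without measuring those positions. The gripper is clear of everything, with forces near zero.

Two things did not agree along the way:

- **First grasp:** It closed on nothing. In the depth image the fingertips were about 25 mm higher than the reported tool position. Going about 20 mm lower worked.
- **Camera offset:** The two cameras disagreed by about 3 mm on where the caster is. I corrected for this by comparing the bar with the guides in each camera separately.

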